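# Put the polished specimens away in the dry cabinet

## Task

Close up the dry cabinet on the polished specimens: push the specimen tray fully in to its stops, then push the door fully shut, then push the turn latch down until it lies level across the door. Use the fingertips only: pick nothing up, do not touch the specimens, which must stay standing in the tray, and leave the loupe, the can and the bottle that stand by the cabinet where they are.

Things in the scene. Friction and masses are not known exactly. Their poses are not given: they have to be found in the camera images.
- dry_cabinet: Dry cabinet (desiccator), grey sheet metal with a clear top pane, 196 wide, 180 deep, 120 high, fixed on the bench. Origin: centre of its underside. Axes: x from front to back (the open front, at x = -90, looks to the robot), y to the left as the robot sees it, z up. A shelf inside, top at z = 62, carries the tray between two low guide rails (inner faces at y = +-53.5).
- shelf_front (a point): Middle of the shelf's front edge, upper side (cabinet frame -90, 0, 62). Rubber stops at the back of the shelf end the tray's travel.
- specimen_tray: Teal plastic tray, loose on the shelf: 160 long (front to back), 100 wide, 14 high, walls 3, 0.2 to 0.42 kg. Origin: centre of its underside; y axis out of the cabinet to the robot, front wall's outer face at y = +80. Starts with that face 40 to 67 out of the shelf's front edge; against the stops it is 3 in front of the edge (origin at x = -13, z = 62 in the cabinet frame). Under 4 N slides it.
- cabinet_door (a joint): Door angle, rad: 0 shut, grows as the door swings out to the robot, stop at 2.2; starts at 1.5 to 2.0. Upright hinge at its left edge. At angle q (cabinet frame) the door runs from the hinge along (-sin q, -cos q), outer face turned to (-cos q, +sin q). It stays where it is left; about 0.5 N moves it.
- door_hinge (a point): Point on the hinge line (cabinet frame x = -98, y = +92), 85 above the bench. The back of the door frame passes through this line; an 8 thick soft gasket along the door's rim reaches on to the cabinet.
- door_edge (a point): Point on the door's free edge, outer face, 85 above the bench. The door: aluminium frame, clear pane above, grey panel below; 160 wide from the hinge, 10 thick, from 12 to 118 above the bench. Shut, its outer face is at x = -108 in the cabinet frame. A black knob, 18 across, stands 20 out of the outer face, 34 above the bench, 138 from the hinge.
- cabinet_latch (a joint): Turn latch at the right of the cabinet's front, rad: 0 locked (lever level, pointing left across the shut door's free edge), grows as it turns up, 1.57 straight up, stops at 0 and 1.8; starts at 1.35 to 1.75. At value a the lever points from its pin along y = cos a, z = sin a (cabinet frame). Friction holds it anywhere; about 1.5 N at its end turns it. Turned down too early it blocks the door.
- latch_pivot (a point): The latch's pin, which runs front to back (cabinet frame x = -114, y = -83, z = 72); the point is in the middle of the lever's thickness.
- latch_tip (a point): Centre of the latch's grip, 52 from the pin. The lever: black bar, 60 long from the pin, 13 across in its turning plane, 8 thick (x = -118 to -110 in the cabinet frame), and at its end a round grip, 16 across, that stands out to the robot (x = -140 to -110). It passes 2 in front of the shut door.
- mount_a: Polished specimen: round resin mount, 30 mm across, 18 mm tall, standing loose on its flat underside near the inner end of the tray. Origin: centre of its underside, z up. Not to be touched.
- mount_b: Polished specimen: round resin mount, 34 mm across, 21 mm tall, standing loose on its flat underside about the middle of the tray. Origin: centre of its underside, z up. Not to be touched.
- mount_c: Polished specimen: round resin mount, 38 mm across, 18 mm tall, standing loose on its flat underside in the front half of the tray, clear of its front wall. Origin: centre of its underside, z up. Not to be touched.
- mount_d: Polished specimen: round resin mount, 30 mm across, 21 mm tall, standing loose on its flat underside in the front half of the tray, clear of its front wall. Origin: centre of its underside, z up. Not to be touched.
- loupe: Small grey metal loupe, 40 across, 36 tall, standing loose on the bench in front of the cabinet, to its right. Origin: centre of its underside. Bystander.
- objective_can: Black objective can, 37 across, 60 tall, standing loose right of the cabinet. Origin: centre of its underside. Bystander.
- oil_bottle: Small dark oil bottle with a white cap, 28 across, 68 tall, standing loose on the bench in front of the cabinet, toward its right side. Origin: centre of its underside. Bystander.

How it is judged:
On the way, in this order (a step that is already met when the one before it is completed fails the run):
1. the tray is fully in while the door is still open (x of specimen_tray in the frame of dry_cabinet above -0.018 m and value of joint cabinet_door above 0.9 rad), for 0.2 s.
2. the door is fully shut with the tray in (x of specimen_tray in the frame of dry_cabinet above -0.018 m and value of joint cabinet_door below 0.035 rad), for 0.2 s.
At the end, for the whole second after the job is handed in: The tray is within 5 mm of its stops and at rest, the door within 0.035 rad (5.6 mm at its edge) of shut, the latch within 0.15 rad of level, and all four specimens stand upright in the tray (all of step 2 and value of joint cabinet_latch below 0.15 rad and linear speed of specimen_tray below 0.01 m/s and x of mount_a in the frame of specimen_tray between -0.05 and 0.05 m and y of mount_a in the frame of specimen_tray between -0.08 and 0.08 m and z of each of mount_a, mount_b, mount_c, mount_d in the frame of specimen_tray below 0.012 m and angle between each of mount_a, mount_b, mount_c, mount_d's own z axis and vertical below 0.2 rad and x of mount_b in the frame of specimen_tray between -0.05 and 0.05 m and y of mount_b in the frame of specimen_tray between -0.08 and 0.08 m and x of mount_c in the frame of specimen_tray between -0.05 and 0.05 m and y of mount_c in the frame of specimen_tray between -0.08 and 0.08 m and x of mount_d in the frame of specimen_tray between -0.05 and 0.05 m and y of mount_d in the frame of specimen_tray between -0.08 and 0.08 m); the robot touches nothing.
It fails at once if the tray is lifted or tipped (z of specimen_tray in the frame of dry_cabinet above 0.072 m or angle between specimen_tray's own z axis and vertical above 0.12 rad).
It fails at once if a specimen is touched by the robot (contact force between any of mount_a, mount_b, mount_c, mount_d and the arm above 0.3 N or contact force between any of mount_a, mount_b, mount_c, mount_d and the fingers above 0.3 N).
It fails at once if a specimen is lifted off the tray or knocked over (z of any of mount_a, mount_b, mount_c, mount_d in the frame of specimen_tray above 0.014 m or angle between any of mount_a, mount_b, mount_c, mount_d's own z axis and vertical above 0.5 rad).
It fails at once if the loupe, the objective can or the oil bottle is moved more than 20 mm or knocked over (distance of any of loupe, objective_can, oil_bottle from where it was at the start of the episode above 0.02 m or angle between any of loupe, objective_can, oil_bottle's own z axis and vertical above 0.5 rad).
It also fails if it takes over 67 s, if anything falls off the work surface, if the arm or the gripper's body presses on something with over 40 N, if the wrist force passes 120 N, or if a joint passes its speed limit or range.

## Robot

A 6-joint arm with a two-finger parallel gripper is mounted at the origin on a cart in front of the work surface, level with it; the furniture and walls round the work are solid. World frame = base frame: x ahead of the robot, y to its left, z up, the work surface at z = 0. Lengths are in m, angles in rad, forces in N, time in s.
With the tool pointing down it reaches from about 0.25 to 0.725 m from the base axis. Payload 4 kg.
Tool frame: the origin (TCP) lies at the very end of the fingers, on their centre line; the grasp point (between the pads) lies 19 mm behind it (bot.pinch_z is the distance from the TCP to the grasp point, in m); z points along the fingers, x is the direction in which the jaws open and shut, and the axes are right-handed (so a half turn about z gives the same grasp; the last joint's range is limited). The gripper opens to 85 mm and grips with 20 to 120 N. Pads are 22 mm wide; open, the fingers measure 114 mm over their backs; the gripper's body (76 mm by 85 mm) begins 54 mm behind the grasp point. The pads swing forward as they close: fully open they stand 13 mm farther back than shut.
Start: joints at [-1.243, 0.241, 0.005, 1.335, 0, 1.571], TCP at [0.161, -0.473, 0.231] pointing down, gripper open.
Joint ranges: [-2.72, 2.72], [-1.05, 1.87], [-1.09, 1.28], [-1.99, 2.15], [-1.42, 1.44], [-3.14, 3.14]. Speed limits (rad/s): [2.79, 2.79, 3.14, 3.14, 3.14, 3.14].

## Interface

Orientations are given as a unit quaternion [x, y, z, w].
In Python, from workcell import bot gives the robot as it stands. The module is installed in compiled form; this text tells all that it offers.
- The arm moves only by the shell command python3 -m inch 'ROWS'. ROWS is JSON, a list of rows, each a list of 7 numbers: the shift along the tool's x, y, z scaled (see below), then the turn, a rotation vector about the tool's x, y, z scaled (see below), then the gripper command: -1 is fully open, 1 is shut, values between are in proportion. In form: [[x, y, z, wx, wy, wz, gripper], ...]. A call has exactly 8 rows; each row shifts and turns the commanded pose from where the row before left it, along the tool's axes as they then stand; what a row does not reach is not made up. The controller multiplies each number of a shift by 2.5 cm and each number of a turn by 180 degrees. A row lasts 1/10 s, in which the tool goes at most 50 mm and 8.59 degrees, less where a joint would pass 70% of its speed; a pose out of reach is approached as far as the arm can. A call with a number of a shift or a turn outside -1 to 1 is refused whole. A call with a gripper value outside its range is refused whole. The fingers move at their own pace and stop on an object; the grip force is fixed at half the most. Time passes only in rows, so rows that do not move let the fingers close, or fill a call up. It gives the time, the measured TCP pose, the force and the opening at its end, in the units of the state.
- bot.get_obs(): the state, without advancing time (a new reading comes with each control period).
- bot.camera(name): name is "side" or "top"; returns (picture, depth): 480x640x3 uint8, blue, green, red; 480x640 float32, m along the optical axis (not along the pixel's ray), 0 where there is no reading.
- bot.get_calibration(name): a dict with "vfov" (degrees; the focal length in pixels is half the picture's height over the tangent of half this angle, whatever the lens; pixels are square), "cx", "cy" (the principal point, pixels), "R" (3x3) and "t" (3): a world point X has camera coordinates R X + t. Camera axes: x right, y down, z forward; pixel columns grow to the right and rows downward; lengths in m; the calibration is good to about 2 mm. A picture is of the moment at which its call begins. get_calibration takes no time and is no camera call.
- bot.job_done(): hands the job in, once; it reports no verdict.
The state is a dict: "clock": time; "joint_pos": joint angles; "joint_vel": joint speeds; "tau": joint torques, N m; "eef_pos": TCP position; "tool_rot": TCP orientation; "ft_force": force on the tool from outside, world axes, zero at the start; "ft_torque": the same for the moment, N m; "grip_width": finger opening in m.
Only numpy, scipy, OpenCV 4.12 (cv2) and the standard library are available. Lean on these libraries where they do the work, as an engineer would, in place of code of your own. Each camera call takes 0.05 s, during which the arm holds its last target.

## Working session

There is one attempt and no reset: what is moved stays moved. The work goes in short steps, Python scripts to look and compute and a shell command to move; the robot and the scene stay as the last step left them, time stands still between calls to the robot, and variables do not carry over. Pictures are saved under pics/ and viewed, and the job is handed in when it is done.

```bash
mkdir -p pics; ls
python3 - <<'E'
from workcell import bot
import cv2,numpy as np
o=bot.get_obs(); print({k:np.round(v,3) for k,v in o.items()})
for n in("side","top"):
    p,d=bot.camera(n); cv2.imwrite(f"pics/{n}0.png",p); np.savez(f"{n}0.npz",p=p,d=d)
    c=bot.get_calibration(n); print(n,c, d.min(),d.max())
E
```

```text
pics
{'clock': np.float64(0.0), 'joint_pos': array([-1.243,  0.241,  0.004,  1.335, -0.   ,  1.571]), 'joint_vel': array([-0.001,  0.001,  0.001, -0.002,  0.002, -0.   ]), 'tau': array([ 0.0000e+00, -3.7232e+01,  2.5241e+01,  1.7000e-02,  0.0000e+00,
        0.0000e+00]), 'eef_pos': array([ 0.161, -0.473,  0.23 ]), 'tool_rot': array([ 0.813, -0.582, -0.001, -0.001]), 'ft_force': array([ 0.196, -0.154,  0.475]), 'ft_torque': array([-0.011, -0.016, -0.02 ]), 'grip_width': np.float64(0.085)}
side {'vfov': 43.1171466414438, 'cx': 327.9993849294556, 'cy': 227.51919905803217, 'R': array([[-0.82314126, -0.56782471, -0.00368264],
       [-0.26381102,  0.38815783, -0.88302732],
       [ 0.50283418, -0.7258847 , -0.46930714]]), 't': array([0.4268533 , 0.27174272, 0.6259415 ])} 0.0 3.6145372
top {'vfov': 44.81269314424214, 'cx': 322.5217264432734, 'cy': 240.3543318934111, 'R': array([[ 0.01882493, -0.99972762,  0.01379537],
       [-0.99239567, -0.02036198, -0.12139283],
       [ 0.12164067, -0.01140525, -0.99250867]]), 't': array([-0.10049913,  0.58766155,  1.08131363])} 0.0 1.8742825
```

View pics/side0.png

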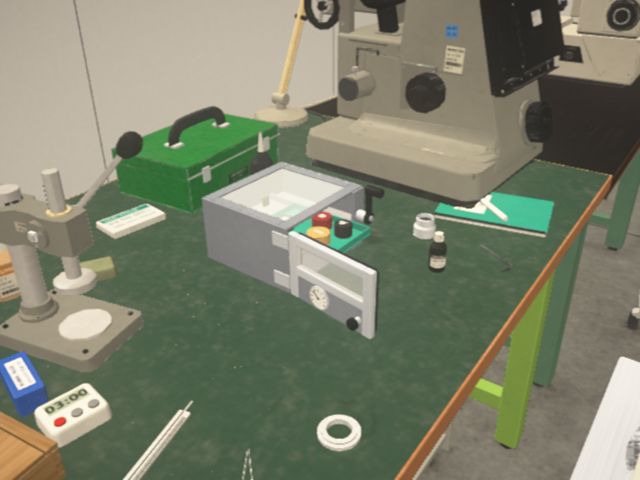

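View pics/top0.png

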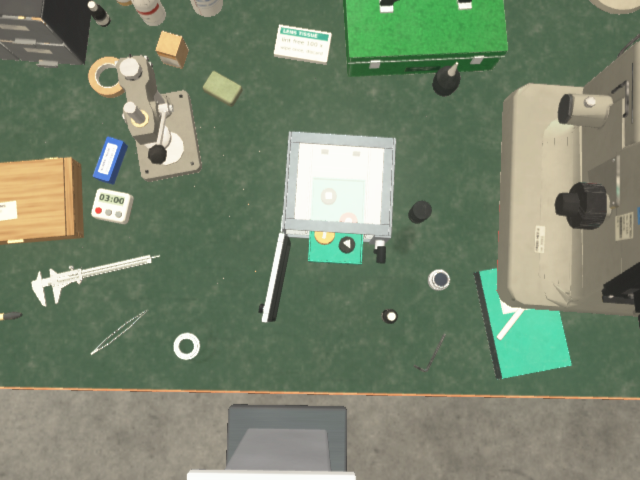

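The side view shows the cabinet (205–365, 165–290), the door swung out (290–378, 230–335) with its knob at (352,323), the tray out with mounts at (320,225), and the latch up at (370,195). In the top view the cabinet is at (285–395, 132–238), the door runs from (285,235) to (268,320), the tray front is at row 262, and the latch is at (380,250). The can is at (420,212), the loupe at (439,280) and the bottle at (390,316).

```bash
cat > h.py <<'E'
import numpy as np,cv2
from workcell import bot
def K(n):
    c=bot.get_calibration(n); f=240/np.tan(np.radians(c['vfov'])/2); return c,f
def bp(n,d,u,v,r=1):
    c,f=K(n); w=d[v-r:v+r+1,u-r:u+r+1]; w=w[w>0]; z=np.median(w) if len(w) else np.nan
    return c['R'].T@(np.array([(u-c['cx'])/f*z,(v-c['cy'])/f*z,z])-c['t'])
def cloud(n,d):
    c,f=K(n); v,u=np.mgrid[:480,:640]; X=np.stack([(u-c['cx'])/f*d,(v-c['cy'])/f*d,d],-1)
    P=(X-c['t'])@c['R']; P[d<=0]=np.nan; return P
def proj(n,X):
    c,f=K(n); q=c['R']@np.array(X)+c['t']; return q[0]/q[2]*f+c['cx'],q[1]/q[2]*f+c['cy']
E
python3 - <<'E'
from h import *
s={n:np.load(n+'0.npz') for n in('top','side')}
for n,pts in {'top':[(289,180),(392,180),(340,136),(340,234),(294,139),(390,139),(388,232),(292,230),(285,240),(268,318),(264,309),(380,252),(320,262),(350,262),(336,262),(365,245),(325,237),(347,244),(420,212),(439,280),(390,316),(200,280)],'side':[(207,205),(352,323),(376,270),(372,330),(292,240),(374,190),(363,215),(424,220),(438,240),(330,240)]}.items():
    for p in pts: print(n,p,np.round(bp(n,s[n]['d'],*p),4))
o=[proj('top',(0.161,-.473,.23)),proj('side',(0.161,-.473,.23))];print(o)
b=s['top']['p'][120:340,250:470]; cv2.imwrite('pics/topc.png',cv2.resize(b,None,fx=2.7,fy=2.7,interpolation=2))
b=s['side']['p'][150:350,190:460]; cv2.imwrite('pics/sidec.png',cv2.resize(b,None,fx=2.9,fy=2.9,interpolation=2))
E
```

```text
top (289, 180) [ 0.6875 -0.0256  0.119 ]
top (392, 180) [ 0.6915 -0.2111  0.1194]
top (340, 136) [ 0.7707 -0.1161  0.1204]
top (340, 234) [ 0.5989 -0.1212  0.0632]
top (294, 139) [ 0.7637 -0.0327  0.1187]
top (390, 139) [ 0.7679 -0.2073  0.1183]
top (388, 232) [ 0.5969 -0.2045  0.1184]
top (292, 230) [ 0.6045 -0.031   0.0643]
top (285, 240) [ 0.5792 -0.0211  0.1151]
top (268, 318) [0.4408 0.0051 0.1136]
top (264, 309) [0.4563 0.0124 0.116 ]
top (380, 252) [ 0.5594 -0.189   0.1315]
top (320, 262) [ 0.5452 -0.0846  0.0668]
top (350, 262) [ 0.5457 -0.14    0.074 ]
top (336, 262) [ 0.5451 -0.1141  0.0747]
top (365, 245) [ 0.5866 -0.1739 -0.0016]
top (325, 237) [ 0.5904 -0.0929  0.0809]
top (347, 244) [ 0.5777 -0.1334  0.0855]
top (420, 212) [ 0.6449 -0.2728  0.0579]
top (439, 280) [ 0.5182 -0.3141  0.0302]
top (390, 316) [ 0.448  -0.2154  0.0672]
top (200, 280) [ 5.108e-01  1.495e-01 -3.000e-04]
side (207, 205) [ 0.7678 -0.0201  0.1104]
side (352, 323) [0.4581 0.0306 0.0391]
side (376, 270) [0.441  0.0013 0.1137]
side (372, 330) [0.4374 0.0122 0.0248]
side (292, 240) [ 0.586  -0.0072  0.1092]
side (374, 190) [ 0.5557 -0.1853  0.1288]
side (363, 215) [ 0.5752 -0.1854  0.078 ]
side (424, 220) [ 0.5224 -0.3123  0.0298]
side (438, 240) [ 0.4487 -0.2107  0.0584]
side (330, 240) [ 0.5861 -0.1039  0.0645]
[(np.float64(573.5072804294759), np.float64(511.9059308296288)), (np.float64(690.3321526745196), np.float64(126.03473962492939))]
```

View pics/topc.png

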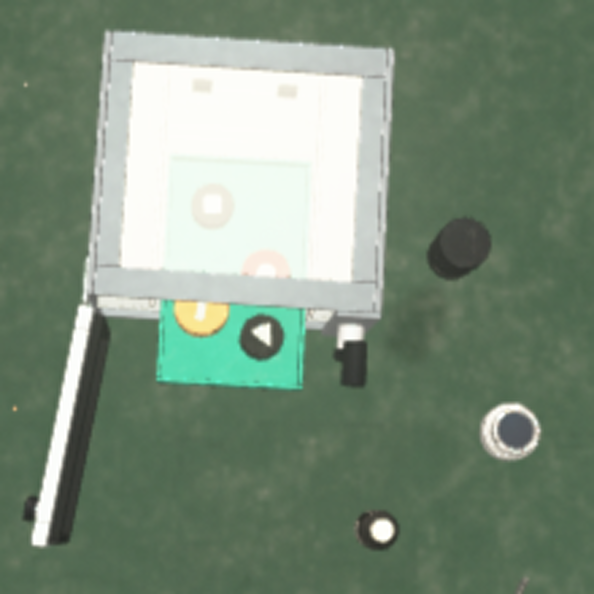

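View pics/sidec.png

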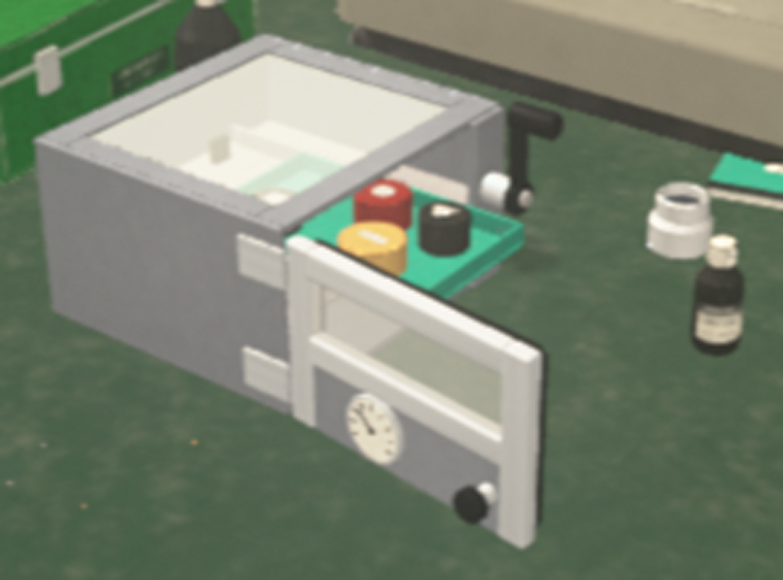

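The crops confirm the layout: mount c/d are near the tray front (yellow left, black right) and the latch is nearly straight up. Next I'll fit the poses.

Run:
```python
from h import *
d=np.load('top0.npz')['d']; P=cloud('top',d)
v,u=np.mgrid[:480,:640]
m=(P[...,2]>.113)&(P[...,2]<.126)&(u>270)&(u<405)&(v>125)&(v<240)&(P[...,0]>.588)
r=cv2.minAreaRect(P[m][:,:2].astype(np.float32)); print('cab',r,cv2.boxPoints(r))
# right edges fit per side
Q=P[m][:,:2]
# yaw from side edges
for nm,ax,lo,hi,fn in(('right',0,.62,.76,np.min),('left',0,.62,.76,np.max)):
    xs=np.linspace(lo,hi,15); ys=[fn(Q[(abs(Q[:,0]-x)<.004)][:,1]) for x in xs]
    print(nm,np.polyfit(xs,ys,1),np.polyval(np.polyfit(xs,ys,1),.69))
xs=np.linspace(-.2,-.04,15); print('back',np.polyfit(xs,[np.max(Q[abs(Q[:,1]-y)<.004][:,0]) for y in xs],1))
print('front',np.polyfit(xs,[np.min(Q[abs(Q[:,1]-y)<.004][:,0]) for y in xs],1))
# door top
m=(P[...,2]>.109)&(P[...,2]<.125)&(u>255)&(u<300)&(P[...,0]<.585)
Q=P[m]; r=cv2.minAreaRect(Q[:,:2].astype(np.float32)); print('door',r,cv2.boxPoints(r))
m=(P[...,2]>.05)&(P[...,2]<.0775)&(u>300)&(u<370)&(v>240)&(v<275)
Q=P[m]; r=cv2.minAreaRect(Q[:,:2].astype(np.float32)); print('tray',r,cv2.boxPoints(r))
m=(P[...,2]>.10)&(u>368)&(u<390)&(P[...,0]<.59)
Q=P[m]; print('latch',len(Q),Q.min(0),Q.max(0),np.median(Q,0))
for n,(a,b) in dict(can=(420,212),loupe=(439,280),bottle=(390,316)).items():
    m=(abs(u-a)<25)&(abs(v-b)<25)&(P[...,2]>.025); Q=P[m]; print(n,Q.min(0),Q.max(0))
```

```text
cab ((0.6794722676277161, -0.11399088054895401), (0.19994138181209564, 0.19123564660549164), 87.57472229003906) [[ 0.5797097  -0.20982581]
 [ 0.77077407 -0.21791823]
 [ 0.7792348  -0.01815595]
 [ 0.58817047 -0.01006353]]
right [-0.04381082 -0.18331681] -0.21354627280312535
left [-0.04651241  0.01345149] -0.01864207621134687
back [0.04589107 0.77956728]
front [0.05777641 0.60097368]
door ((0.5097546577453613, -0.004855567589402199), (0.01831110566854477, 0.15473133325576782), 80.33638763427734) [[ 0.4319499  -0.00089435]
 [ 0.5844856  -0.02686806]
 [ 0.5875594  -0.00881679]
 [ 0.43502373  0.01715693]]
tray ((0.5659561157226562, -0.11200644075870514), (0.0997808650135994, 0.043743688613176346), 88.0484619140625) [[ 0.542398   -0.16112311]
 [ 0.5861163  -0.16261277]
 [ 0.58951426 -0.06288977]
 [ 0.5457959  -0.06140012]]
latch 207 [ 0.54084665 -0.2086624   0.10037325] [ 0.5899826  -0.18000356  0.13622943] [ 0.56094684 -0.19088965  0.12883068]
can [ 0.63063761 -0.29422496  0.02682328] [ 0.66634092 -0.25719639  0.06526739]
loupe [ 0.50444261 -0.33319906  0.0250792 ] [ 0.53543013 -0.29946416  0.04296151]
bottle [ 0.43476969 -0.23196516  0.02520563] [ 0.46108646 -0.20447889  0.07203751]
```

```bash
python3 -m inch '[[0,0,0,0,0,-0.047,1],[0,0,0,0,0,-0.047,1],[0,0,0,0,0,-0.047,1],[0,0,0,0,0,-0.047,1],[0,0,0,0,0,-0.047,1],[0,0,0,0,0,-0.047,1],[0,0,0,0,0,-0.047,1],[0,0,0,0,0,-0.047,1]]'; python3 -c "
from h import *
print(bot.get_obs()['joint_pos'])"
```

```text
clock: 0.9
eef_pos: [0.1609, -0.473, 0.2308]
tool_rot: [1.0, -0.028, -0.0, -0.001]
ft_force: [-0.2, 0.6, -0.4]
grip_width: -0.0001
[-1.24297029e+00  2.41082902e-01  4.21142710e-03  1.33517906e+00
 -3.05750013e-05  3.83453283e-01]
```

```bash
python3 -m inch '[[0,0,0,0,0,-0.047,1],[0,0,0,0,0,-0.047,1],[0,0,0,0,0,-0.047,1],[0,0,0,0,0,-0.047,1],[0,0,0,0,0,-0.047,1],[0,0,0,0,0,-0.047,1],[0,0,0,0,0,-0.047,1],[0,0,0,0,0,-0.047,1]]'; python3 -m inch '[[0,0,0,0,0,-0.0424,1],[0,0,0,0,0,-0.0424,1],[0,0,0,0,0,-0.0424,1],[1,0,0,0,0,0,1],[1,0,0,0,0,0,1],[1,0,0,0,0,0,1],[1,0,0,0,0,0,1],[1,0,0,0,0,0,1]]'
cat >> h.py <<'E'
from scipy.spatial.transform import Rotation as Rn
C=np.array([.6842,-.1158,0]); Rc=Rn.from_euler('z',-.0455).as_matrix()
def c2w(p): return C+Rc@np.array(p)
def w2c(p): return Rc.T@(np.array(p)-C)
def st():
    o=bot.get_obs(); R=Rn.from_quat(o['tool_rot']).as_matrix(); 
    print('t',round(float(o['clock']),2),'tcp w',np.round(o['eef_pos'],4),'cab mm',np.round(1e3*w2c(o['eef_pos']),1),'F',np.round(o['ft_force'],1),'j',np.round(o['joint_pos'],2)); print('tool in cab',np.round(Rc.T@R,3).tolist()); return o['eef_pos'],R
def to(pc):  # target in cab frame mm -> tool units
    p,R=st(); print('units to',pc,np.round(R.T@(c2w(np.array(pc)/1e3)-p)/.025,3))
E
python3 -c "
from h import *
to([-165,0,200])"
```

```text
clock: 1.7
eef_pos: [0.1609, -0.473, 0.2308]
tool_rot: [0.846, 0.534, 0.0, -0.001]
ft_force: [1.1, -0.3, 1.3]
grip_width: -0.0
clock: 2.5
eef_pos: [0.1672, -0.3472, 0.2308]
tool_rot: [0.725, 0.689, 0.0, -0.001]
ft_force: [0.3, -0.4, 0.3]
grip_width: -0.0003
t 2.5 tcp w [ 0.1672 -0.3472  0.2308] cab mm [-505.9 -254.7  230.8] F [ 0.3 -0.4  0.3] j [-1.12  0.01 -0.26  1.3   0.   -1.07]
tool in cab [[0.006, 1.0, -0.0], [1.0, -0.006, 0.001], [0.001, -0.0, -1.0]]
units to [-165, 0, 200] [10.274 13.572  1.237]
```

```bash
python3 -m inch '[[1,1,0,0,0,0,1],[1,1,0,0,0,0,1],[1,1,0,0,0,0,1],[1,1,0,0,0,0,1],[1,1,0,0,0,0,1],[1,1,0,0,0,0,1],[1,1,0,0,0,0,1],[1,1,0,0,0,0,1]]';  python3 -m inch '[[1,1,0.4,0,0,0,1],[1,1,0.4,0,0,0,1],[0.27,1,0.4,0,0,0,1],[0,1,0,0,0,0,1],[0,0.5,0,0,0,0,1],[0,0,0,-0.037,0,0,1],[0,0,0,-0.037,0,0,1],[0,0,0,-0.037,0,0,1]]'; python3 -c "
from h import *
to([-165,0,61])
o=bot.get_obs()
for n in('side','top'):
    p,d=bot.camera(n); cv2.imwrite(f'pics/{n}1.png',p[100:360,180:560]); np.savez(f'{n}1.npz',p=p,d=d);print(proj(n,o['eef_pos']))"
```

```text
clock: 3.3
eef_pos: [0.3782, -0.1578, 0.231]
tool_rot: [0.725, 0.689, -0.0, -0.0]
ft_force: [0.7, -0.3, 1.1]
grip_width: 0.0004
clock: 4.1
eef_pos: [0.4931, -0.1082, 0.2007]
tool_rot: [0.714, 0.678, 0.121, 0.127]
ft_force: [-0.9, -0.4, 0.3]
grip_width: 0.0001
t 4.1 tcp w [ 0.4931 -0.1082  0.2007] cab mm [-191.2   -1.1  200.7] F [-0.9 -0.4  0.3] j [-0.26  0.01 -0.41  0.8   0.07 -0.2 ]
tool in cab [[0.006, 0.939, 0.345], [1.0, -0.005, -0.002], [0.0, 0.345, -0.939]]
units to [-165, 0, 61] [ 0.048 -0.94   5.606]
(np.float64(385.7772213000923), np.float64(172.64604419976828))
(np.float64(334.6639743311972), np.float64(287.3396687110597))
```

View pics/side1.png

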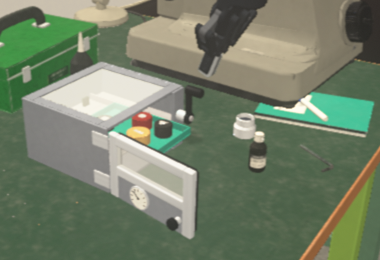

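View pics/top1.png

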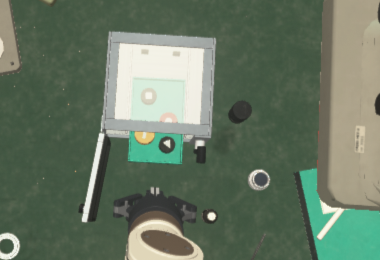

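```bash
python3 -m inch '[[0.006,-0.146,0.675,0,0,0,1],[0.006,-0.146,0.675,0,0,0,1],[0.006,-0.146,0.675,0,0,0,1],[0.006,-0.146,0.675,0,0,0,1],[0.006,-0.146,0.675,0,0,0,1],[0.006,-0.146,0.675,0,0,0,1],[0.006,-0.146,0.675,0,0,0,1],[0.006,-0.146,0.675,0,0,0,1]]';  python3 -m inch '[[0,0,0,0,0,0,1],[0,0.226,0.083,0,0,0,1],[0,0.188,0.069,0,0,0,1],[0,0.15,0.055,0,0,0,1],[0,0.113,0.041,0,0,0,1],[0,0.113,0.041,0,0,0,1],[0,0.113,0.041,0,0,0,1],[0,0.113,0.041,0,0,0,1]]'; python3 -c "
from h import *
to([-110,0,64])"
```

```text
clock: 5.0
eef_pos: [0.5138, -0.1085, 0.0644]
tool_rot: [0.714, 0.678, 0.119, 0.126]
ft_force: [1.0, 0.2, -0.3]
grip_width: 0.0001
clock: 5.8
eef_pos: [0.538, -0.1094, 0.0643]
tool_rot: [0.714, 0.678, 0.119, 0.125]
ft_force: [-3.2, 0.3, 2.6]
grip_width: 0.0001
t 5.8 tcp w [ 0.538  -0.1094  0.0643] cab mm [-146.3   -0.3   64.3] F [-3.2  0.3  2.6] j [-0.23  0.27 -0.52  0.44  0.06 -0.17]
tool in cab [[0.006, 0.94, 0.341], [1.0, -0.006, -0.002], [0.0, 0.341, -0.94]]
units to [-110, 0, 64] [0.019 1.361 0.505]
```

```bash
python3 -m inch '[[0,0.14,0.051,0,0,0,1],[0,0.14,0.051,0,0,0,1],[0,0.14,0.051,0,0,0,1],[0,0.14,0.051,0,0,0,1],[0,0.14,0.051,0,0,0,1],[0,0.14,0.051,0,0,0,1],[0,0.14,0.051,0,0,0,1],[0,0.14,0.051,0,0,0,1]]'; python3 -c "
from h import *
to([-105,0,64])"
```

```text
clock: 6.6
eef_pos: [0.5685, -0.111, 0.0642]
tool_rot: [0.714, 0.678, 0.119, 0.126]
ft_force: [-2.0, 1.1, -0.5]
grip_width: -0.0001
t 6.6 tcp w [ 0.5685 -0.111   0.0642] cab mm [-115.8   -0.5   64.2] F [-2.   1.1 -0.5] j [-0.22  0.32 -0.44  0.47  0.06 -0.16]
tool in cab [[0.006, 0.94, 0.341], [1.0, -0.006, -0.002], [0.0, 0.341, -0.94]]
units to [-105, 0, 64] [0.022 0.401 0.156]
```

```bash
python3 -m inch '[[0,0.075,0.028,0,0,0,1],[0,0.075,0.028,0,0,0,1],[0,0.075,0.028,0,0,0,1],[0,0.075,0.028,0,0,0,1],[0,0.05,0.018,0,0,0,1],[0,0.05,0.018,0,0,0,1],[0,0,0,0,0,0,1],[0,0,0,0,0,0,1]]'; python3 -c "
from h import *
to([-103,0,64])"
```

```text
clock: 7.4
eef_pos: [0.5792, -0.1116, 0.0645]
tool_rot: [0.714, 0.678, 0.12, 0.126]
ft_force: [-1.0, 0.6, -0.6]
grip_width: -0.0001
t 7.4 tcp w [ 0.5792 -0.1116  0.0645] cab mm [-105.    -0.6   64.5] F [-1.   0.6 -0.6] j [-0.22  0.33 -0.42  0.47  0.06 -0.16]
tool in cab [[0.006, 0.94, 0.342], [1.0, -0.006, -0.002], [-0.0, 0.342, -0.94]]
units to [-103, 0, 64] [0.023 0.07  0.047]
```

Not at the stops yet (no force rise). I'll push on in 1 mm rows.

```bash
python3 -m inch '[[0,0.038,0.014,0,0,0,1],[0,0.038,0.014,0,0,0,1],[0,0.038,0.014,0,0,0,1],[0,0.038,0.014,0,0,0,1],[0,0,0,0,0,0,1],[0,0,0,0,0,0,1],[0,0,0,0,0,0,1],[0,0,0,0,0,0,1]]'; python3 -c "
from h import *
to([-103,0,64])"
```

```text
clock: 8.2
eef_pos: [0.5832, -0.1118, 0.0644]
tool_rot: [0.714, 0.678, 0.12, 0.126]
ft_force: [-1.5, 0.5, 0.1]
grip_width: 0.0002
t 8.2 tcp w [ 0.5832 -0.1118  0.0644] cab mm [-101.1   -0.6   64.4] F [-1.5  0.5  0.1] j [-0.22  0.34 -0.41  0.48  0.06 -0.16]
tool in cab [[0.006, 0.94, 0.342], [1.0, -0.006, -0.002], [-0.0, 0.342, -0.94]]
units to [-103, 0, 64] [ 0.023 -0.078 -0.01 ]
```

```bash
python3 -m inch '[[0,0.038,0.014,0,0,0,1],[0,0.038,0.014,0,0,0,1],[0,0.038,0.014,0,0,0,1],[0,0,0,0,0,0,1],[0,0,0,0,0,0,1],[0,0,0,0,0,0,1],[0,0,0,0,0,0,1],[0,0,0,0,0,0,1]]'; python3 -c "
from h import *
to([-103,0,64])
p,d=bot.camera('top'); cv2.imwrite('pics/top2.png',cv2.resize(p[120:340,250:470],None,fx=2.7,fy=2.7,interpolation=2))
p,d=bot.camera('side'); cv2.imwrite('pics/side2.png',cv2.resize(p[150:350,190:460],None,fx=2.9,fy=2.9,interpolation=2))"
```

```text
clock: 9.0
eef_pos: [0.5843, -0.1118, 0.0639]
tool_rot: [0.714, 0.678, 0.118, 0.125]
ft_force: [-7.0, -0.0, 4.7]
grip_width: -0.0002
t 9.0 tcp w [ 0.5843 -0.1118  0.0639] cab mm [-100.    -0.6   63.9] F [-7.  -0.   4.7] j [-0.22  0.34 -0.4   0.48  0.06 -0.16]
tool in cab [[0.007, 0.941, 0.339], [1.0, -0.006, -0.002], [0.0, 0.339, -0.941]]
units to [-103, 0, 64] [ 0.022 -0.113 -0.045]
```

View pics/top2.png

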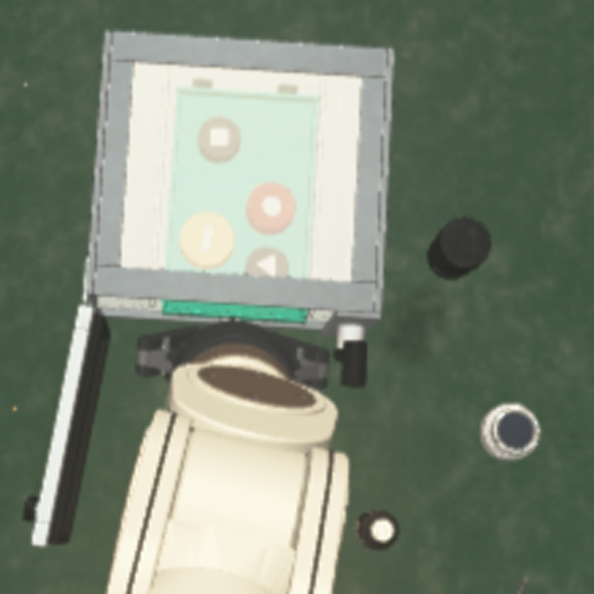

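View pics/side2.png

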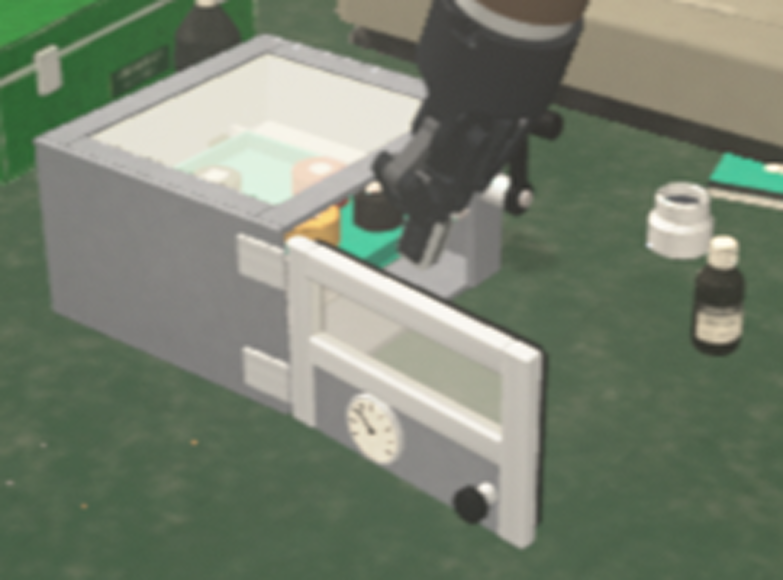

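The tray's inner end sits against the stops (top crop row ~88), all four mounts stand, and the force rose to 7 N. One firmer 2 mm press, then I'll back off.

```bash
python3 -m inch '[[0,0.038,0.014,0,0,0,1],[0,0.038,0.014,0,0,0,1],[0,0,0,0,0,0,1],[0,0,0,0,0,0,1],[0,0,0,0,0,0,1],[0,0,0,0,0,0,1],[0,0,0,0,0,0,1],[0,0,0,0,0,0,1]]'; python3 -c "
from h import *
st()"; python3 -m inch '[[0,-0.2,-0.1,0,0,0,1],[0,-0.5,-0.2,0,0,0,1],[0,-0.8,-0.3,0,0,0,1],[0,-0.8,-0.3,0,0,0,1],[0,0,-1,0,0,0,1],[0,0,-1,0,0,0,1],[0,0,-1,0,0,0,1],[0,0,-1,0,0,0,1]]';python3 -c "
from h import *
to([-240,100,200])
p,d=bot.camera('top'); np.savez('top3.npz',p=p,d=d);cv2.imwrite('pics/top3.png',cv2.resize(p[120:340,250:470],None,fx=2.7,fy=2.7,interpolation=2))
print(bp('top',d,336,235), w2c(bp('top',d,336,235)))
"
```

```text
clock: 9.9
eef_pos: [0.5845, -0.1118, 0.0632]
tool_rot: [0.715, 0.678, 0.117, 0.124]
ft_force: [-12.4, 0.5, 8.9]
grip_width: -0.0001
t 9.9 tcp w [ 0.5845 -0.1118  0.0632] cab mm [-99.8  -0.6  63.2] F [-12.4   0.5   8.9] j [-0.22  0.35 -0.4   0.49  0.06 -0.16]
tool in cab [[0.007, 0.942, 0.336], [1.0, -0.007, -0.002], [0.0, 0.336, -0.942]]
clock: 10.7
eef_pos: [0.4929, -0.1072, 0.1614]
tool_rot: [0.714, 0.678, 0.12, 0.127]
ft_force: [0.1, -0.4, -0.2]
grip_width: -0.0001
t 10.7 tcp w [ 0.4929 -0.1072  0.1614] cab mm [-1.915e+02 -1.000e-01  1.614e+02] F [ 0.1 -0.4 -0.2] j [-0.26  0.05 -0.48  0.69  0.07 -0.19]
tool in cab [[0.006, 0.939, 0.344], [1.0, -0.006, -0.002], [-0.0, 0.344, -0.939]]
units to [-240, 100, 200] [ 3.99  -1.312 -2.125]
[ 0.59674367 -0.11367876  0.0643285 ] [-0.08746231 -0.00185884  0.0643285 ]
```

View pics/top3.png

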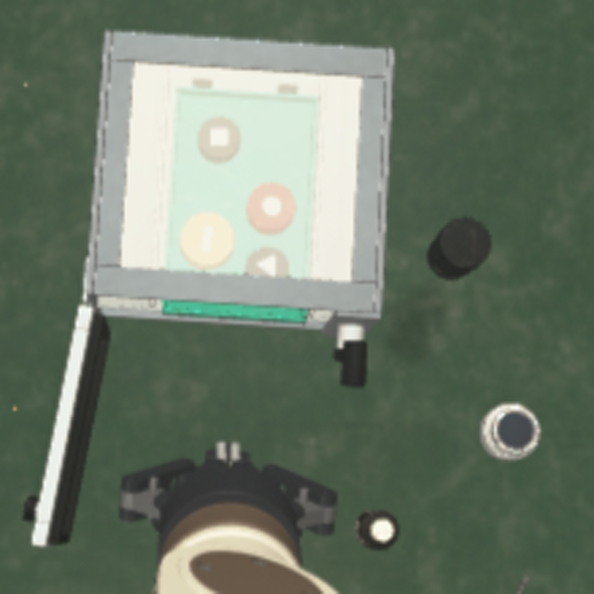

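Tray is fully in, with its front flush at the shelf edge and the mounts standing. The door is still at about 1.69 rad. Next I'll plan the door sweep.

```bash
cat > plan.py <<'E'
from h import *
p,R=st(); cur=p
def go(pc,n,lab=''):
    global cur
    w=c2w(np.array(pc)/1e3); u=R.T@(w-cur)/.025; print(lab,np.round(pc,0),'n',n,np.round(u/n,3)); cur=w
E
python3 - <<'E'
exec(open('plan.py').read())
go([-226,150,165],8,'over')
go([-226,150,97],5,'down')
H=np.array([-98,92])
for q in np.linspace(1.69,0,13):
    r=125-37*(1.69-q)/1.69; h=9
    c=H+r*np.array([-np.sin(q),-np.cos(q)])+(10+h)*np.array([-np.cos(q),np.sin(q)])
    go([*c,97],2,'q%.2f'%q)
E
```

```text
t 10.75 tcp w [ 0.4943 -0.1077  0.1656] cab mm [-190.1   -0.5  165.6] F [-0.4  0.2  2.7] j [-0.26  0.05 -0.47  0.7   0.07 -0.19]
tool in cab [[0.006, 0.937, 0.35], [1.0, -0.005, -0.004], [-0.002, 0.35, -0.937]]
over [-226  150  165] n 8 [ 0.752 -0.173 -0.063]
down [-226  150   97] n 5 [ 0.001 -0.19   0.51 ]
q1.69 [-220.  126.   97.] n 2 [-0.485  0.118  0.045]
q1.55 [-220.  108.   97.] n 2 [-0.347 -0.007 -0.002]
q1.41 [-218.   92.   97.] n 2 [-0.336  0.038  0.015]
q1.27 [-214.   76.   97.] n 2 [-0.319  0.08   0.031]
q1.13 [-208.   61.   97.] n 2 [-0.296  0.119  0.045]
q0.99 [-200.   47.   97.] n 2 [-0.267  0.152  0.057]
q0.84 [-190.   36.   97.] n 2 [-0.235  0.181  0.068]
q0.70 [-179.   25.   97.] n 2 [-0.199  0.204  0.076]
q0.56 [-168.   17.   97.] n 2 [-0.162  0.222  0.083]
q0.42 [-155.   11.   97.] n 2 [-0.123  0.234  0.087]
q0.28 [-142.    7.   97.] n 2 [-0.084  0.24   0.09 ]
q0.14 [-130.    4.   97.] n 2 [-0.045  0.241  0.09 ]
q0.00 [-117.    4.   97.] n 2 [-0.008  0.236  0.088]
```

```bash
python3 -m inch '[[0.75,-0.17,-0.06,0,0,0,1],[0.75,-0.17,-0.06,0,0,0,1],[0.75,-0.17,-0.06,0,0,0,1],[0.75,-0.17,-0.06,0,0,0,1],[0.75,-0.17,-0.06,0,0,0,1],[0.75,-0.17,-0.06,0,0,0,1],[0.75,-0.17,-0.06,0,0,0,1],[0.75,-0.17,-0.06,0,0,0,1]]';  python3 -m inch '[[0,0,0,0,0,0,1],[0,-0.19,0.51,0,0,0,1],[0,-0.19,0.51,0,0,0,1],[0,-0.19,0.51,0,0,0,1],[0,-0.19,0.51,0,0,0,1],[0,-0.19,0.51,0,0,0,1],[0,0,0,0,0,0,1],[0,0,0,0,0,0,1]]'; python3 -c "
from h import *
to([-220,126,97])
p,d=bot.camera('top'); cv2.imwrite('pics/top4.png',cv2.resize(p[120:340,250:470],None,fx=2.7,fy=2.7,interpolation=2))
p,d=bot.camera('side'); cv2.imwrite('pics/side4.png',cv2.resize(p[150:350,190:460],None,fx=2.9,fy=2.9,interpolation=2))"
```

```text
clock: 11.55
eef_pos: [0.4649, 0.0456, 0.1601]
tool_rot: [0.714, 0.678, 0.121, 0.126]
ft_force: [0.3, -0.4, 0.6]
grip_width: 0.0002
clock: 12.35
eef_pos: [0.4639, 0.0442, 0.0916]
tool_rot: [0.714, 0.678, 0.12, 0.126]
ft_force: [0.3, -0.2, -0.4]
grip_width: 0.0002
t 12.35 tcp w [0.4639 0.0442 0.0916] cab mm [-227.4  149.9   91.6] F [ 0.3 -0.2 -0.4] j [ 0.14  0.08 -0.67  0.48 -0.06  0.18]
tool in cab [[0.007, 0.94, 0.342], [1.0, -0.006, -0.002], [-0.0, 0.342, -0.94]]
units to [-220, 126, 97] [-0.953  0.356 -0.099]
```

View pics/top4.png

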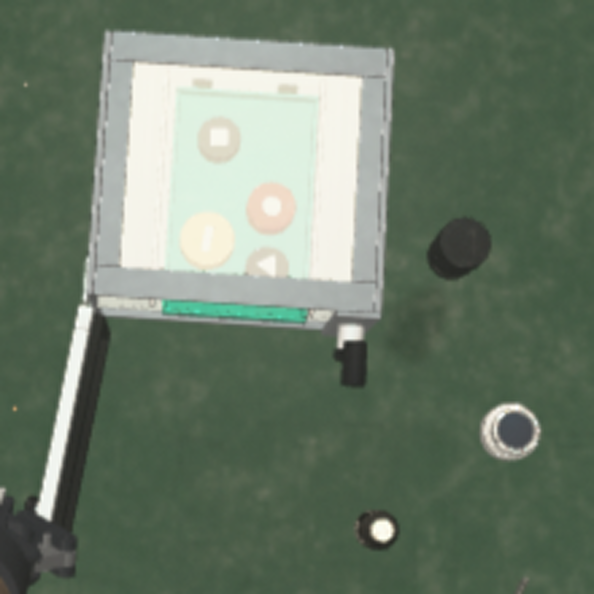

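View pics/side4.png

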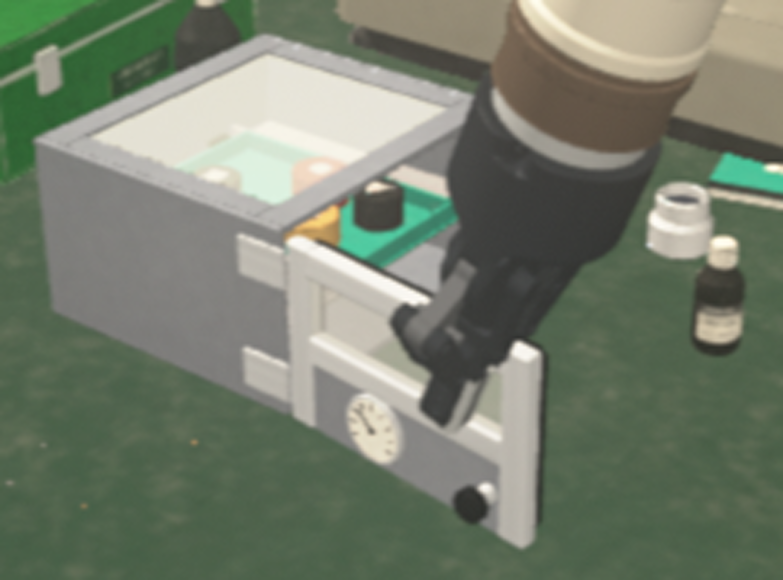

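The fingertip is left of the door, and the right knuckle passes just over the door's top edge. I'll raise it to z = 101 mm before sweeping.

```bash
python3 -m inch '[[0,0.13,-0.36,0,0,0,1],[-0.47,0.12,0.045,0,0,0,1],[-0.47,0.12,0.045,0,0,0,1],[-0.34,0,0,0,0,0,1],[-0.34,0,0,0,0,0,1],[-0.34,0.04,0.015,0,0,0,1],[-0.34,0.04,0.015,0,0,0,1],[-0.32,0.08,0.03,0,0,0,1]]'; python3 -c "
from h import *
to([-214,76,101])
p,d=bot.camera('top'); cv2.imwrite('pics/top5.png',cv2.resize(p[120:340,250:470],None,fx=2.7,fy=2.7,interpolation=2))
p,d=bot.camera('side'); cv2.imwrite('pics/side5.png',cv2.resize(p[150:350,190:460],None,fx=2.9,fy=2.9,interpolation=2))"
```

```text
clock: 13.25
eef_pos: [0.4705, -0.022, 0.1008]
tool_rot: [0.714, 0.678, 0.119, 0.126]
ft_force: [0.1, 0.7, 0.4]
grip_width: 0.0
t 13.25 tcp w [ 0.4705 -0.022   0.1008] cab mm [-217.8   84.   100.8] F [0.1 0.7 0.4] j [-0.05  0.07 -0.65  0.5  -0.    0.01]
tool in cab [[0.006, 0.94, 0.341], [1.0, -0.006, -0.002], [-0.0, 0.341, -0.94]]
units to [-214, 76, 101] [-0.318  0.147  0.044]
```

View pics/top5.png

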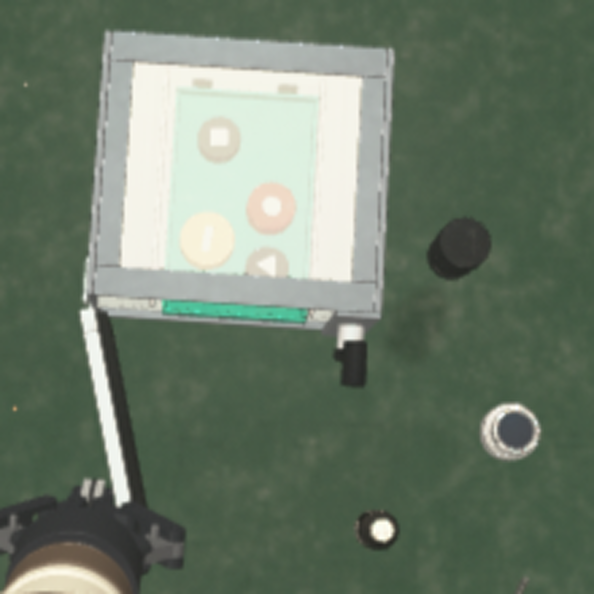

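View pics/side5.png

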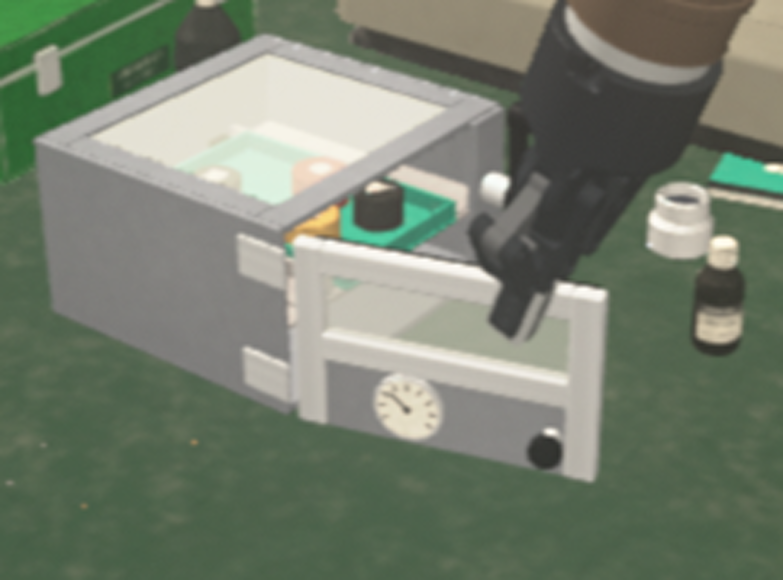

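The door is following (now ~1.35 rad). Next, continue the sweep.

```bash
python3 -m inch '[[-0.32,0.08,0.03,0,0,0,1],[-0.3,0.12,0.045,0,0,0,1],[-0.3,0.12,0.045,0,0,0,1],[-0.27,0.15,0.055,0,0,0,1],[-0.27,0.15,0.055,0,0,0,1],[-0.235,0.18,0.068,0,0,0,1],[-0.235,0.18,0.068,0,0,0,1],[-0.2,0.2,0.076,0,0,0,1]]';python3 -c "
from h import *
st()"; python3 -m inch '[[-0.2,0.2,0.076,0,0,0,1],[-0.16,0.22,0.083,0,0,0,1],[-0.16,0.22,0.083,0,0,0,1],[-0.12,0.23,0.087,0,0,0,1],[-0.12,0.23,0.087,0,0,0,1],[-0.08,0.24,0.09,0,0,0,1],[-0.08,0.24,0.09,0,0,0,1],[0,0,0,0,0,0,1]]'; python3 -c "
from h import *
to([-130,4,101])
p,d=bot.camera('top'); cv2.imwrite('pics/top6.png',cv2.resize(p[120:340,250:470],None,fx=2.7,fy=2.7,interpolation=2))
p,d=bot.camera('side'); cv2.imwrite('pics/side6.png',cv2.resize(p[150:350,190:460],None,fx=2.9,fy=2.9,interpolation=2))"
```

```text
clock: 14.15
eef_pos: [0.4998, -0.0768, 0.1005]
tool_rot: [0.714, 0.678, 0.119, 0.126]
ft_force: [-1.1, -0.3, -0.2]
grip_width: -0.0002
t 14.15 tcp w [ 0.4998 -0.0768  0.1005] cab mm [-186.    30.6  100.5] F [-1.1 -0.3 -0.2] j [-0.18  0.13 -0.57  0.52  0.04 -0.12]
tool in cab [[0.007, 0.94, 0.342], [1.0, -0.006, -0.002], [-0.0, 0.342, -0.94]]
clock: 14.95
eef_pos: [0.5418, -0.1016, 0.1004]
tool_rot: [0.714, 0.678, 0.12, 0.126]
ft_force: [0.8, -0.3, -0.4]
grip_width: 0.0001
t 14.95 tcp w [ 0.5418 -0.1016  0.1004] cab mm [-142.9    7.7  100.4] F [ 0.8 -0.3 -0.4] j [-0.22  0.22 -0.47  0.54  0.06 -0.15]
tool in cab [[0.006, 0.939, 0.343], [1.0, -0.006, -0.002], [-0.0, 0.343, -0.939]]
units to [-130, 4, 101] [-0.146  0.492  0.156]
```

View pics/top6.png

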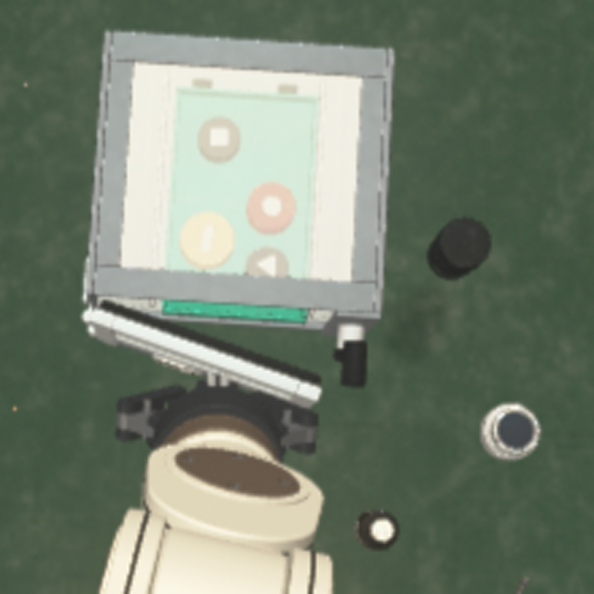

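View pics/side6.png

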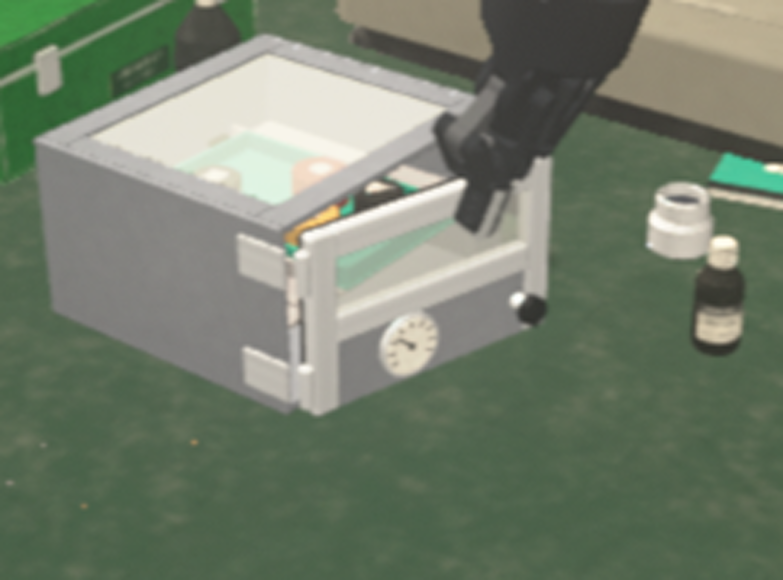

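The door is almost shut (~0.35 rad), and its free edge (318,390) and the right knuckle are clear of the latch (337+). I'll push straight in.

```bash
python3 -m inch '[[0,0.19,0.07,0,0,0,1],[0,0.15,0.055,0,0,0,1],[0,0.15,0.055,0,0,0,1],[0,0.15,0.055,0,0,0,1],[0,0.113,0.041,0,0,0,1],[0,0.075,0.028,0,0,0,1],[0,0.075,0.028,0,0,0,1],[0,0,0,0,0,0,1]]';python3 -c "
from h import *
to([-115,8,101])"
```

```text
clock: 15.85
eef_pos: [0.5648, -0.1025, 0.1001]
tool_rot: [0.714, 0.678, 0.12, 0.126]
ft_force: [0.1, -0.8, 0.2]
grip_width: -0.0002
t 15.85 tcp w [ 0.5648 -0.1025  0.1001] cab mm [-119.8    7.8  100.1] F [ 0.1 -0.8  0.2] j [-0.21  0.26 -0.41  0.55  0.05 -0.15]
tool in cab [[0.006, 0.94, 0.342], [1.0, -0.006, -0.002], [0.0, 0.342, -0.94]]
units to [-115, 8, 101] [0.007 0.194 0.032]
```

```bash
python3 -m inch '[[0,0.075,0.028,0,0,0,1],[0,0.075,0.028,0,0,0,1],[0,0.038,0.014,0,0,0,1],[0,0.038,0.014,0,0,0,1],[0,0,0,0,0,0,1],[0,0,0,0,0,0,1],[0,0,0,0,0,0,1],[0,0,0,0,0,0,1]]';python3 -c "
from h import *
to([-115,8,101])"
```

```text
clock: 16.65
eef_pos: [0.5697, -0.1029, 0.0997]
tool_rot: [0.714, 0.678, 0.119, 0.125]
ft_force: [-5.2, -0.0, 3.4]
grip_width: -0.0001
t 16.65 tcp w [ 0.5697 -0.1029  0.0997] cab mm [-115.     7.7   99.7] F [-5.2 -0.   3.4] j [-0.21  0.27 -0.4   0.56  0.05 -0.14]
tool in cab [[0.006, 0.94, 0.341], [1.0, -0.006, -0.002], [-0.0, 0.341, -0.94]]
units to [-115, 8, 101] [ 0.012  0.016 -0.049]
```

Tip offset (7 mm, as at the tray) puts the face at −108, so the door is shut. One more press, then I'll back off and check.

```bash
python3 -m inch '[[0,0.038,0.014,0,0,0,1],[0,0.038,0.014,0,0,0,1],[0,0.038,0.014,0,0,0,1],[0,0,0,0,0,0,1],[0,0,0,0,0,0,1],[0,0,0,0,0,0,1],[0,0,0,0,0,0,1],[0,0,0,0,0,0,1]]';python3 -c "
from h import *
st()"; python3 -m inch '[[0,-0.19,-0.07,0,0,0,1],[0,-0.4,-0.15,0,0,0,1],[0,-0.8,-0.3,0,0,0,1],[0,-0.8,-0.3,0,0,0,1],[0,0,-1,0,0,0,1],[0,0,-1,0,0,0,1],[0,0,-1,0,0,0,1],[0,0,0,0,0,0,1]]'; python3 -c "
from h import *
st()
p,d=bot.camera('top'); np.savez('top7.npz',p=p,d=d);cv2.imwrite('pics/top7.png',cv2.resize(p[120:340,250:470],None,fx=2.7,fy=2.7,interpolation=2))
p,d=bot.camera('side'); np.savez('side7.npz',p=p,d=d);cv2.imwrite('pics/side7.png',cv2.resize(p[150:350,190:460],None,fx=2.9,fy=2.9,interpolation=2))"
```

```text
clock: 17.45
eef_pos: [0.57, -0.1028, 0.0989]
tool_rot: [0.715, 0.678, 0.117, 0.124]
ft_force: [-14.1, 0.7, 11.1]
grip_width: -0.0001
t 17.45 tcp w [ 0.57   -0.1028  0.0989] cab mm [-114.7    7.8   98.9] F [-14.1   0.7  11.1] j [-0.21  0.27 -0.4   0.57  0.05 -0.14]
tool in cab [[0.007, 0.942, 0.336], [1.0, -0.007, -0.002], [0.0, 0.336, -0.942]]
clock: 18.25
eef_pos: [0.4914, -0.0991, 0.175]
tool_rot: [0.714, 0.678, 0.122, 0.129]
ft_force: [0.8, -0.5, -0.2]
grip_width: -0.0002
t 18.25 tcp w [ 0.4914 -0.0991  0.175 ] cab mm [-193.4    7.9  175. ] F [ 0.8 -0.5 -0.2] j [-0.24  0.03 -0.47  0.72  0.06 -0.17]
tool in cab [[0.006, 0.937, 0.349], [1.0, -0.005, -0.003], [-0.001, 0.349, -0.937]]
```

View pics/top7.png

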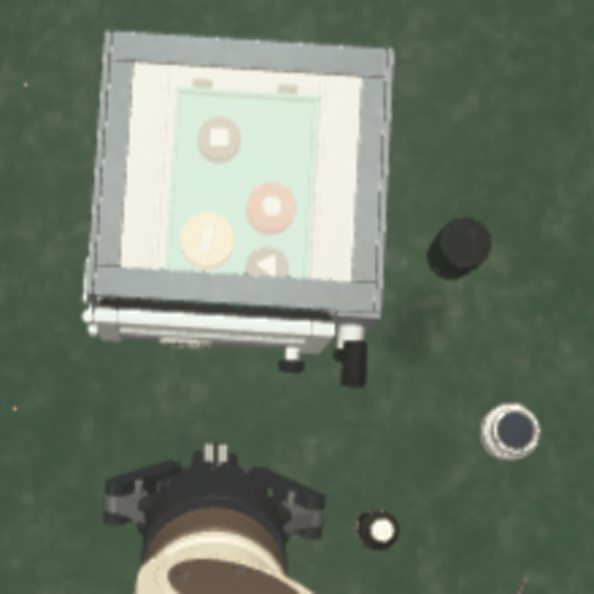

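View pics/side7.png

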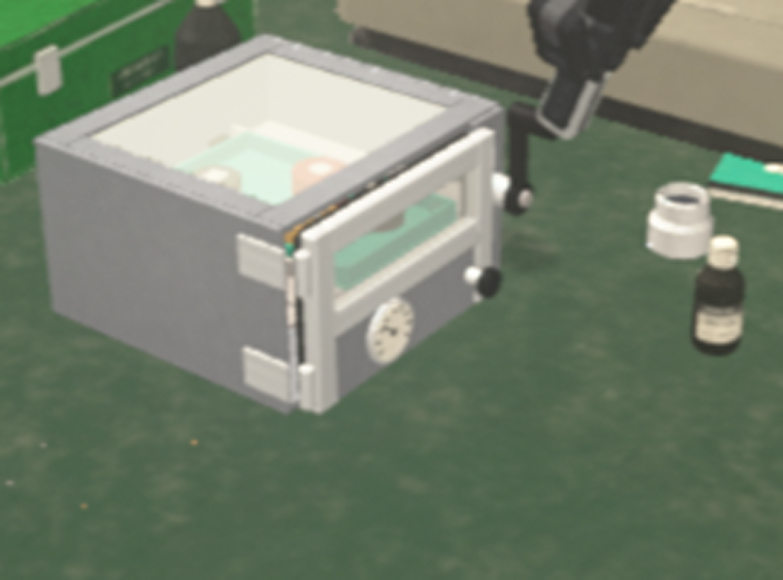

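Run:
```python
from h import *
d=np.load('top7.npz')['d']; P=cloud('top',d).reshape(-1,3); Q=(P-C)@Rc*1e3
m=(Q[:,2]>108)&(Q[:,2]<124)&(Q[:,0]>-135)&(Q[:,0]<-94)&(abs(Q[:,1])<100)
for y in range(-95,96,10):
    w=Q[m&(abs(Q[:,1]-y)<5)]; print(y,len(w),np.round(w[:,0].min(),1) if len(w) else '',end='; ')
m=(Q[:,2]>100)&(Q[:,0]>-150)&(Q[:,0]<-98)&(Q[:,1]<-60)&(Q[:,1]>-105)
w=Q[m];
for lo,hi in((-145,-122),(-118,-108)):
    e=w[(w[:,0]>lo)&(w[:,0]<hi)]; print('\ngrip',np.percentile(e,[2,50,98],0).round(1).tolist())
d=np.load('side7.npz')['d']; P=cloud('side',d).reshape(-1,3); Q=(P-C)@Rc*1e3
m=(Q[:,2]>80)&(Q[:,0]>-150)&(Q[:,0]<-106)&(Q[:,1]<-66)&(Q[:,1]>-105)
w=Q[m]
for z in range(80,140,6):
    e=w[abs(w[:,2]-z)<3]
    if len(e): print(z,len(e),np.percentile(e[:,:2],[5,50,95],0).round(0).tolist())
```

```text
-95 0 ; -85 2 -130.5; -75 1 -133.2; -65 28 -107.6; -55 46 -107.6; -45 45 -107.7; -35 44 -107.8; -25 47 -107.3; -15 42 -107.8; -5 47 -108.0; 5 44 -107.6; 15 43 -108.3; 25 47 -108.1; 35 43 -108.1; 45 45 -107.9; 55 45 -107.8; 65 44 -108.1; 75 46 -108.1; 85 44 -108.1; 95 16 -105.5; 
grip [[-139.1, -88.9, 120.0], [-131.1, -80.9, 129.3], [-122.7, -73.4, 136.1]]

grip [[-117.9, -87.5, 124.7], [-114.3, -80.1, 130.3], [-110.4, -73.6, 134.8]]
80 14 [[-115.0, -84.0], [-113.0, -76.0], [-108.0, -73.0]]
86 24 [[-115.0, -86.0], [-114.0, -77.0], [-109.0, -73.0]]
92 20 [[-115.0, -86.0], [-113.0, -77.0], [-110.0, -73.0]]
98 25 [[-115.0, -86.0], [-113.0, -77.0], [-109.0, -74.0]]
104 19 [[-115.0, -86.0], [-113.0, -76.0], [-110.0, -72.0]]
110 24 [[-115.0, -83.0], [-113.0, -76.0], [-109.0, -72.0]]
116 21 [[-136.0, -78.0], [-113.0, -75.0], [-109.0, -73.0]]
122 50 [[-136.0, -76.0], [-124.0, -73.0], [-109.0, -71.0]]
128 57 [[-129.0, -79.0], [-118.0, -74.0], [-108.0, -71.0]]
134 15 [[-123.0, -82.0], [-116.0, -77.0], [-109.0, -75.0]]
```

Door outer face is at x = −108 along its whole width, i.e. shut. The latch reads ~1.52 rad, with its grip centre at y ≈ −80.5, z ≈ 124. Next I'll go to its right side.

Run:
```python
exec(open('plan.py').read())
go([-180,-115,170],6)
go([-128,-115,112],4)
go([-128,-66,112],8)
```

```text
t 18.35 tcp w [ 0.49   -0.0987  0.1717] cab mm [-194.8    8.2  171.7] F [-0.2  0.2 -0.5] j [-0.24  0.03 -0.47  0.72  0.06 -0.17]
tool in cab [[0.006, 0.939, 0.344], [1.0, -0.006, -0.002], [-0.0, 0.344, -0.939]]
 [-180 -115  170] n 6 [-0.821  0.093  0.046]
 [-128 -115  112] n 4 [0.003 0.289 0.724]
 [-128  -66  112] n 8 [ 0.245 -0.001 -0.001]
```

```bash
python3 -m inch '[[-0.82,0.093,0.046,0,0,0,1],[-0.82,0.093,0.046,0,0,0,1],[-0.82,0.093,0.046,0,0,0,1],[-0.82,0.093,0.046,0,0,0,1],[-0.82,0.093,0.046,0,0,0,1],[-0.82,0.093,0.046,0,0,0,1],[0,0,0,0,0,0,1],[0,0,0,0,0,0,1]]'; python3 -m inch '[[0,0.29,0.72,0,0,0,1],[0,0.29,0.72,0,0,0,1],[0,0.29,0.72,0,0,0,1],[0,0.29,0.72,0,0,0,1],[0,0,0,0,0,0,1],[0,0,0,0,0,0,1],[0.15,0,0,0,0,0,1],[0.15,0,0,0,0,0,1]]'; python3 -c "
from h import *
to([-128,-66,112])
p,d=bot.camera('side'); cv2.imwrite('pics/side8.png',cv2.resize(p[150:350,190:460],None,fx=2.9,fy=2.9,interpolation=2))"
```

```text
clock: 19.15
eef_pos: [0.4979, -0.2219, 0.1676]
tool_rot: [0.715, 0.678, 0.119, 0.124]
ft_force: [-0.1, 0.0, 0.5]
grip_width: -0.0005
clock: 19.95
eef_pos: [0.5507, -0.2172, 0.1124]
tool_rot: [0.714, 0.678, 0.12, 0.126]
ft_force: [-0.8, 0.9, 0.4]
grip_width: 0.0001
t 19.95 tcp w [ 0.5507 -0.2172  0.1124] cab mm [-128.7 -107.4  112.4] F [-0.8  0.9  0.4] j [-0.44  0.28 -0.33  0.63  0.13 -0.37]
tool in cab [[0.006, 0.939, 0.343], [1.0, -0.006, -0.002], [-0.0, 0.343, -0.939]]
units to [-128, -66, 112] [1.655 0.012 0.021]
```

View pics/side8.png

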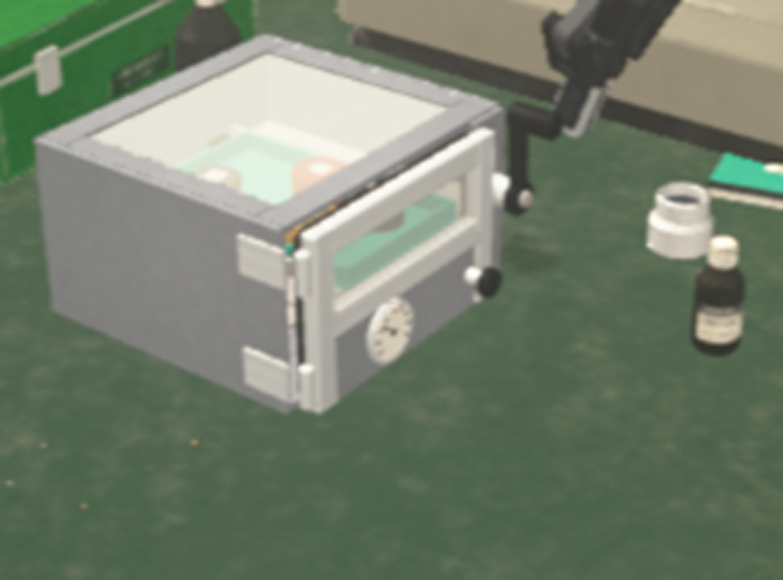

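The fingertip stands right behind the grip (545,120), on its right side. Push +y.

```bash
python3 -m inch '[[0.2,0,0,0,0,0,1],[0.2,0,0,0,0,0,1],[0.2,0,0,0,0,0,1],[0.2,0,0,0,0,0,1],[0.2,0,0,0,0,0,1],[0.2,0,0,0,0,0,1],[0.2,0,0,0,0,0,1],[0.2,0,0,0,0,0,1]]'; python3 -c "
from h import *
to([-128,-66,112])
p,d=bot.camera('side'); cv2.imwrite('pics/side9.png',cv2.resize(p[150:350,190:460],None,fx=2.9,fy=2.9,interpolation=2))"
```

```text
clock: 20.8
eef_pos: [0.5528, -0.1771, 0.1114]
tool_rot: [0.714, 0.678, 0.119, 0.126]
ft_force: [0.4, -1.9, 0.3]
grip_width: -0.0001
t 20.8 tcp w [ 0.5528 -0.1771  0.1114] cab mm [-128.5  -67.2  111.4] F [ 0.4 -1.9  0.3] j [-0.37  0.26 -0.37  0.61  0.11 -0.3 ]
tool in cab [[0.006, 0.94, 0.342], [1.0, -0.006, -0.002], [0.0, 0.342, -0.94]]
units to [-128, -66, 112] [ 0.05   0.026 -0.017]
```

View pics/side9.png

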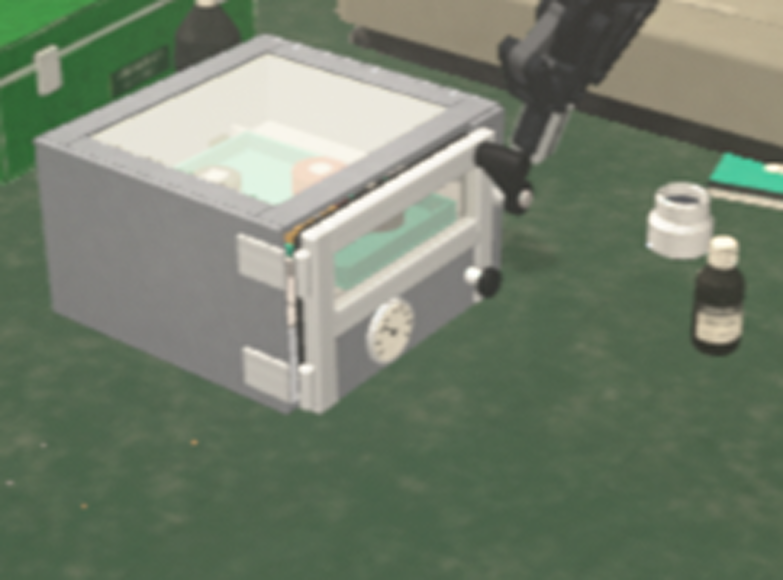

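The latch is now at about 45–50°. I'll lift over the grip and press down from above.

Run:
```python
exec(open('plan.py').read())
go([-128,-72,141],2)
go([-124,-42,141],2)
go([-124,-37,84],8)
```

```text
t 20.85 tcp w [ 0.5529 -0.1764  0.1114] cab mm [-128.5  -66.5  111.4] F [-1.  -0.8 -0.3] j [-0.36  0.26 -0.37  0.61  0.11 -0.3 ]
tool in cab [[0.005, 0.94, 0.342], [1.0, -0.005, -0.001], [0.001, 0.342, -0.94]]
 [-128  -72  141] n 2 [-0.11   0.211 -0.552]
 [-124  -42  141] n 2 [0.6   0.072 0.027]
 [-124  -37   84] n 8 [ 0.025 -0.098  0.268]
```

```bash
python3 -m inch '[[-0.11,0.21,-0.55,0,0,0,1],[-0.11,0.21,-0.55,0,0,0,1],[0.6,0.07,0.027,0,0,0,1],[0.6,0.07,0.027,0,0,0,1],[0,0,0,0,0,0,1],[0.025,-0.098,0.268,0,0,0,1],[0.025,-0.098,0.268,0,0,0,1],[0.025,-0.098,0.268,0,0,0,1]]'; python3 -c "
from h import *
st()"; python3 -m inch '[[0.025,-0.098,0.268,0,0,0,1],[0.025,-0.098,0.268,0,0,0,1],[0.025,-0.098,0.268,0,0,0,1],[0.025,-0.098,0.268,0,0,0,1],[0,0,0,0,0,0,1],[0,0,0,0,0,0,1],[0,0,0,0,0,0,1],[0,0,0,0,0,0,1]]'; python3 -c "
from h import *
to([-124,-37,82])
p,d=bot.camera('side'); cv2.imwrite('pics/side10.png',cv2.resize(p[150:350,190:460],None,fx=2.9,fy=2.9,interpolation=2))"
```

```text
clock: 21.65
eef_pos: [0.5583, -0.1509, 0.1188]
tool_rot: [0.714, 0.678, 0.12, 0.125]
ft_force: [-3.9, 9.3, 12.5]
grip_width: 0.0004
t 21.65 tcp w [ 0.5583 -0.1509  0.1188] cab mm [-124.2  -40.8  118.8] F [-3.9  9.3 12.5] j [-0.31  0.25 -0.37  0.62  0.09 -0.24]
tool in cab [[0.006, 0.94, 0.342], [1.0, -0.006, 0.0], [0.002, 0.342, -0.94]]
clock: 22.45
eef_pos: [0.5584, -0.1497, 0.0909]
tool_rot: [0.715, 0.678, 0.119, 0.126]
ft_force: [0.2, -0.1, -0.0]
grip_width: 0.0002
t 22.45 tcp w [ 0.5584 -0.1497  0.0909] cab mm [-124.1  -39.6   90.9] F [ 0.2 -0.1 -0. ] j [-0.31  0.28 -0.41  0.54  0.09 -0.24]
tool in cab [[0.008, 0.94, 0.342], [1.0, -0.007, -0.003], [-0.0, 0.342, -0.94]]
units to [-124, -37, 82] [ 0.106 -0.118  0.334]
```

View pics/side10.png

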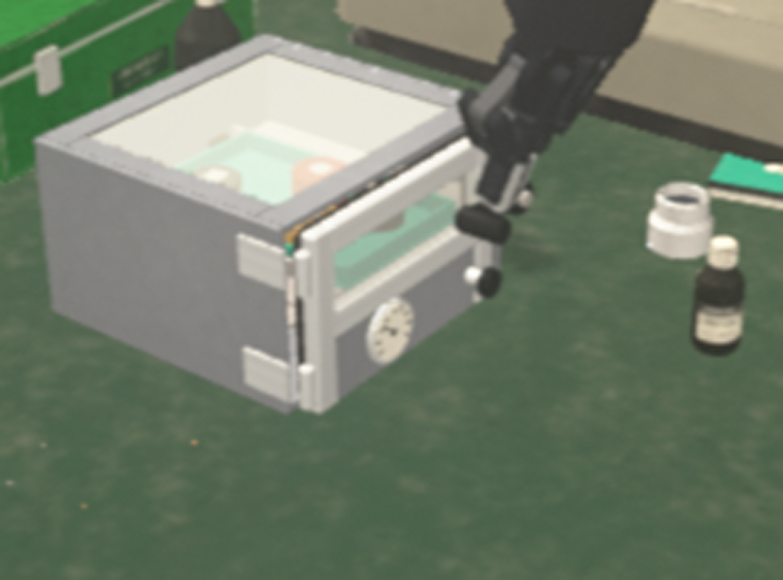

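The grip (485,222) is under the fingertip and nearly level. Press on down.

```bash
python3 -m inch '[[0,-0.04,0.12,0,0,0,1],[0,-0.04,0.12,0,0,0,1],[0,-0.04,0.12,0,0,0,1],[0,-0.03,0.075,0,0,0,1],[0,0,0,0,0,0,1],[0,0,0,0,0,0,1],[0,0,0,0,0,0,1],[0,0,0,0,0,0,1]]'; python3 -c "
from h import *
to([-124,-37,82])
p,d=bot.camera('side'); cv2.imwrite('pics/side11.png',cv2.resize(p[150:350,190:460],None,fx=2.9,fy=2.9,interpolation=2))"
```

```text
clock: 23.3
eef_pos: [0.5594, -0.1489, 0.0806]
tool_rot: [0.714, 0.678, 0.12, 0.127]
ft_force: [-2.9, 1.1, 8.0]
grip_width: -0.0001
t 23.3 tcp w [ 0.5594 -0.1489  0.0806] cab mm [-123.2  -38.7   80.6] F [-2.9  1.1  8. ] j [-0.31  0.29 -0.42  0.51  0.09 -0.24]
tool in cab [[0.006, 0.939, 0.344], [1.0, -0.006, -0.002], [-0.0, 0.344, -0.939]]
units to [-124, -37, 82] [ 0.069 -0.013 -0.063]
```

View pics/side11.png

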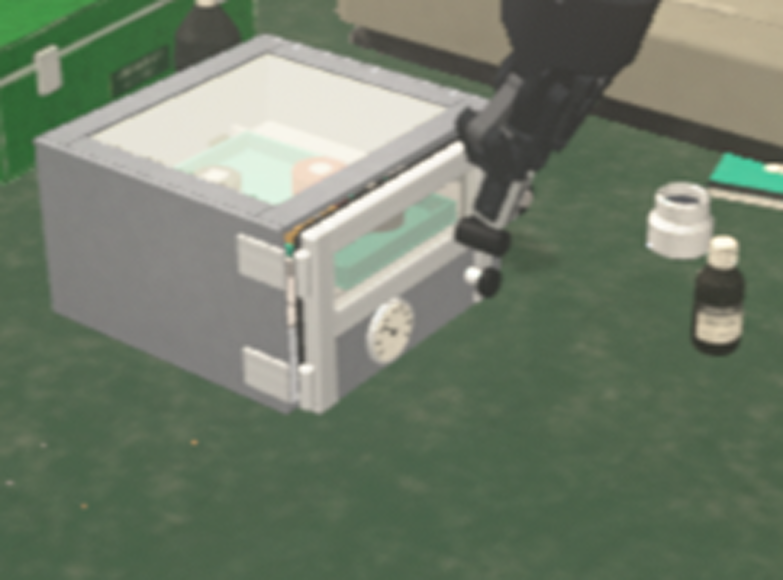

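```bash
python3 -m inch '[[0,-0.03,0.075,0,0,0,1],[0,-0.03,0.075,0,0,0,1],[0,-0.015,0.04,0,0,0,1],[0,0,0,0,0,0,1],[0,0,0,0,0,0,1],[0,0,0,0,0,0,1],[0,0,0,0,0,0,1],[0,0,0,0,0,0,1]]'; python3 -c "
from h import *
to([-124,-37,82])"
```

```text
clock: 24.15
eef_pos: [0.5602, -0.1487, 0.0786]
tool_rot: [0.714, 0.678, 0.122, 0.128]
ft_force: [-13.6, 3.9, 27.2]
grip_width: -0.0001
t 24.15 tcp w [ 0.5602 -0.1487  0.0786] cab mm [-122.4  -38.5   78.6] F [-13.6   3.9  27.2] j [-0.31  0.3  -0.43  0.5   0.09 -0.24]
tool in cab [[0.005, 0.938, 0.348], [1.0, -0.005, -0.002], [0.0, 0.348, -0.938]]
units to [-124, -37, 82] [ 0.06  -0.014 -0.148]
```

The latch is hard against its stop (27 N). Retreat along the tool axis, then check.

```bash
python3 -m inch '[[0,0,-0.2,0,0,0,1],[0,0,-0.4,0,0,0,1],[0,0,-0.8,0,0,0,1],[0,0,-1,0,0,0,1],[0,0,-1,0,0,0,1],[0,-1,-1,0,0,0,1],[0,-1,-1,0,0,0,1],[0,0,0,0,0,0,1]]'
python3 - <<'E'
from h import *
st()
for n in('top','side'):
    p,d=bot.camera(n); np.savez(n+'12.npz',p=p,d=d)
    b=p[120:340,250:470] if n=='top' else p[150:350,190:460]
    cv2.imwrite(f'pics/{n}12.png',cv2.resize(b,None,fx=2.7,fy=2.7,interpolation=2))
    P=cloud(n,d).reshape(-1,3); Q=(P-C)@Rc*1e3
    m=(Q[:,0]>-145)&(Q[:,0]<-122)&(abs(Q[:,1]+35)<30)&(Q[:,2]>55)
    print(n,'grip',np.percentile(Q[m],[3,50,97],0).round(1).tolist())
    m=(Q[:,0]>-122)&(Q[:,0]<-110.5)&(abs(Q[:,1]+65)<15)&(Q[:,2]>55)
    e=Q[m]; print('bar',[(y,np.round(e[abs(e[:,1]-y)<4][:,2].max(),1)) for y in(-78,-70,-62,-54) if (abs(e[:,1]-y)<4).any()])
    if n=='top':
        m=(Q[:,2]>108)&(Q[:,2]<124)&(Q[:,0]>-125)&(Q[:,0]<-94)
        print('door',[np.round(Q[m&(abs(Q[:,1]-y)<5)][:,0].min(),1) for y in(-60,-30,0,30,60)])
        v,u=np.mgrid[:480,:640]; u=u.ravel();v=v.ravel()
        for nm,(a,b) in dict(can=(420,212),loupe=(439,280),bottle=(390,316)).items():
            k=(abs(u-a)<25)&(abs(v-b)<25)&(P[:,2]>.025)&(P[:,2]<.08); print(nm,P[k].min(0).round(4),P[k].max(0).round(4))
E
```

```text
clock: 24.95
eef_pos: [0.4627, -0.1439, 0.1851]
tool_rot: [0.715, 0.678, 0.119, 0.126]
ft_force: [0.9, 0.3, -0.3]
grip_width: -0.0002
t 24.95 tcp w [ 0.4627 -0.1439  0.1851] cab mm [-220.   -38.2  185.1] F [ 0.9  0.3 -0.3] j [-0.37 -0.   -0.47  0.77  0.11 -0.3 ]
tool in cab [[0.008, 0.94, 0.341], [1.0, -0.007, -0.003], [-0.0, 0.341, -0.94]]
top grip [[-139.4, -38.0, 72.4], [-130.4, -31.1, 77.6], [-122.8, -24.2, 83.1]]
bar [(-78, np.float64(85.0)), (-70, np.float64(82.4)), (-62, np.float64(83.5)), (-54, np.float64(80.7))]
door [np.float64(-107.8), np.float64(-107.7), np.float64(-107.9), np.float64(-107.5), np.float64(-107.9)]
can [ 0.6311 -0.2939  0.0256] [ 0.6665 -0.257   0.0646]
loupe [ 0.5045 -0.3326  0.025 ] [ 0.5357 -0.3001  0.0391]
bottle [ 0.4406 -0.2317  0.0262] [ 0.4611 -0.2051  0.0709]
side grip [[-137.1, -35.9, 66.2], [-132.7, -25.1, 74.9], [-122.8, -20.7, 80.1]]
bar [(-78, np.float64(82.4)), (-70, np.float64(78.2)), (-62, np.float64(78.7)), (-54, np.float64(80.1))]
```

View pics/top12.png

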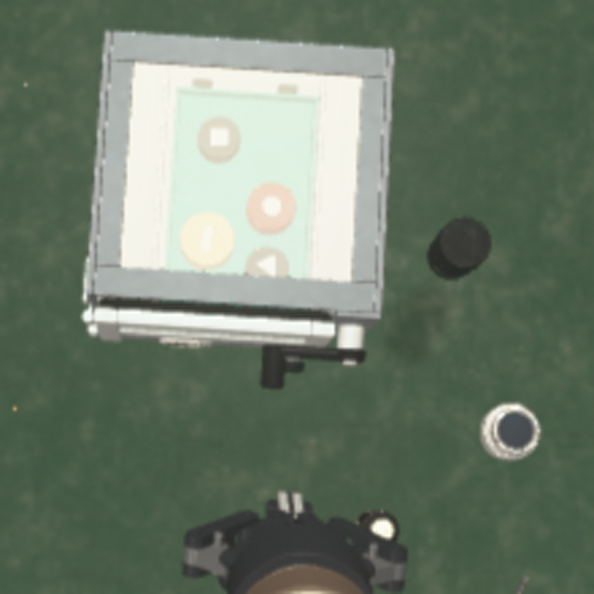

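View pics/side12.png

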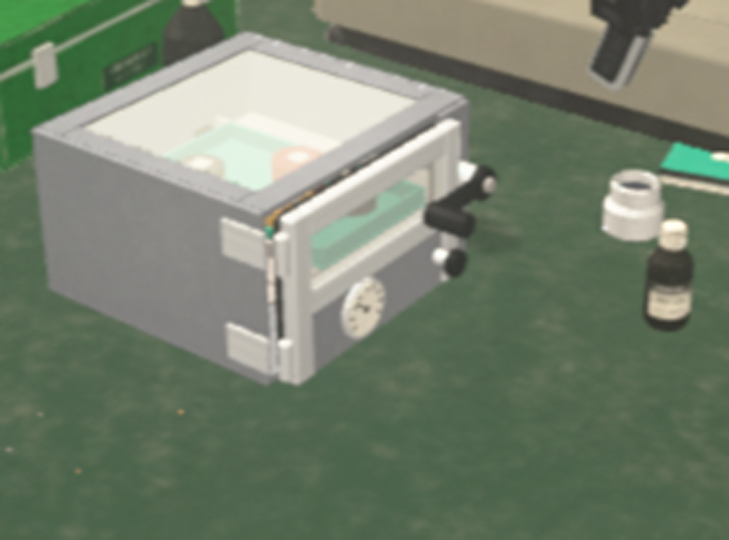

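The latch is level (grip centre y −31, top z ≈ 80), the door face is at −108, the bystanders are unmoved and the mounts are standing. I'll hand it in.

```bash
python3 -c "
from workcell import bot
print(bot.job_done())"
```

```text
the job is handed in; nothing more can be done
None
```

I closed up the cabinet in order: the tray to its stops, then the door shut, then the latch level. I used only the closed fingertips, and handed the job in at about 25 s. The hand-in gives no verdict, so these are my own last checks, in the cabinet frame:

- **Tray:** it was pressed against its stops with 12 N, the door still wide open. In the last picture its inner end sits at the rubber stops.
- **Specimens:** the three mounts in clear view stand where they did after the tray went in. The fourth, black mount is partly hidden by the cabinet's front rim, but looks upright too.
- **Door:** its outer face measures x = −107.5 to −107.9 mm right across, against −108 for fully shut.
- **Latch:** the grip's centre is at y ≈ −31 and its top at z ≈ 80 to 83 mm, which is level. It was pressed to its stop with 27 N.
- **Loupe, can and bottle:** all within about 1 mm of where they started, except one bottle reading. The bottle's near edge read 6 mm further off because the gripper partly hid it; its other edges agree to about 1 mm.
- **Arm:** clear of everything, with no contact force.

No check failed. The top and side cameras differ by a few millimetres on the latch grip, which is small against the 0.15 rad allowed.

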